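Pack the specimen pots for carrying

TASK

Pack away the rock specimens after the lesson: stand every pot upright in a bay of its own in the blue carrier and put a lid on each, fully seated and level on its rim; if a lid is left over, lay it flat, knob up, in the empty bay. Once that is done, swing the carry handle up until it clicks upright, leaving the other things on the bench where they are.

Things in the scene. Friction and masses are not known exactly. Their poses are not given: they have to be found in the camera images.
- carrier: blue low open caddy, fast on the bench: outside 98 mm along its x, 290 mm along its y; walls 5 mm thick, tops 28 mm above the bench; floor 5 mm thick; two thin cross walls part it into three bays in a row along y, each 88 by 90 mm inside. An ear 48 mm high (catch post 76 mm on the +y one) at each end carries the handle hinge. Origin: centre of its underside; z up
- carrier_floor (a point): centre of the carrier's inner floor, 5 mm above the bench; axes as the carrier's
- bay0 (a point): centre of the floor of bay 0 (the one at the carrier's -y end); axes as the carrier's
- bay1 (a point): centre of the floor of bay 1 (the middle one); axes as the carrier's
- bay2 (a point): centre of the floor of bay 2 (the one at the carrier's +y end); axes as the carrier's
- handle_hinge (a point): middle of the handle's hinge axis, which runs along the carrier's y, above the carrier's centre and 38 mm above the bench; axes as the carrier's
- handle_bar (a point): middle of the grip bar of the carry handle: a round black bar 16 mm thick and 110 mm long, parallel to the carrier's y, 150 mm from the hinge axis; it goes on at both ends as a 12 mm steel bar to steel arms at y = -158 and +158 mm that lead back to the hinge
- handle (a joint): swing of the carry handle, rad: 0 = folded down level to the carrier's +x side (bar 38 mm above the bench), pi/2 = upright over the carrier (bar at 188 mm), its end stop. Friction (0.2 N m) holds it in the lower part. A sprung ball catch at the +y ear resists from 0.8 to 1.2 (about 5 N at the bar), then past 1.2 pushes it on to the end stop and holds it there
- pot0: white open round specimen pot with a brown stone sample fixed inside on its floor: outer diameter 56 mm, height 72 mm, wall 3 mm, about 180 g. All pots are alike; there may be two or three of them. Origin: centre of its underside; z up to the mouth. None if this pot is absent
- pot0_rim (a point): centre of the mouth of pot0, level with the rim, 72 mm above its underside, 50 mm wide inside; z up. None if the pot is absent
- pot1: white open round specimen pot with a brown stone sample fixed inside on its floor: outer diameter 56 mm, height 72 mm, wall 3 mm, about 180 g. All pots are alike; there may be two or three of them. Origin: centre of its underside; z up to the mouth. None if this pot is absent
- pot1_rim (a point): centre of the mouth of pot1, level with the rim, 72 mm above its underside, 50 mm wide inside; z up. None if the pot is absent
- pot2: white open round specimen pot with a brown stone sample fixed inside on its floor: outer diameter 56 mm, height 72 mm, wall 3 mm, about 180 g. All pots are alike; there may be two or three of them. Origin: centre of its underside; z up to the mouth. None if this pot is absent
- pot2_rim (a point): centre of the mouth of pot2, level with the rim, 72 mm above its underside, 50 mm wide inside; z up. None if the pot is absent
- lid0: loose grey lid; all alike, any fits any pot: round flange 68 mm diameter, 5 mm thick; below it a plug 42 mm diameter, 7 mm deep, drops loosely into the pot's mouth; on top a round black knob 24 mm diameter, 32 mm tall. Origin: centre of the flange's underside, which sits on the rim (7 mm above the bench as the lid stands on its plug, 37 mm below the knob's top); z up. About 60 g
- lid1: loose grey lid; all alike, any fits any pot: round flange 68 mm diameter, 5 mm thick; below it a plug 42 mm diameter, 7 mm deep, drops loosely into the pot's mouth; on top a round black knob 24 mm diameter, 32 mm tall. Origin: centre of the flange's underside, which sits on the rim (7 mm above the bench as the lid stands on its plug, 37 mm below the knob's top); z up. About 60 g
- lid2: loose grey lid; all alike, any fits any pot: round flange 68 mm diameter, 5 mm thick; below it a plug 42 mm diameter, 7 mm deep, drops loosely into the pot's mouth; on top a round black knob 24 mm diameter, 32 mm tall. Origin: centre of the flange's underside, which sits on the rim (7 mm above the bench as the lid stands on its plug, 37 mm below the knob's top); z up. About 60 g
- dish: bystander: flat round glass dish, 84 mm diameter, 14 mm high; origin under its centre
- tape: bystander: pale roll, 90 mm diameter, 24 mm high; origin under its centre
- jar: bystander: small amber jar, 48 mm diameter, 58 mm high; origin under its centre
- spoon: bystander: metal spoon 160 mm long lying on the bench along its x; origin under its middle
There are look-alikes about, which are no part of the job. Leave any green look-alike of the pot1 alone.

How it is judged:
By the outcome, as a careful person would: the job done as asked, in the order asked, and still so for the second after the job is handed in, with the robot touching nothing.
Of pot0, pot1, pot2 only 2 to 3 are there at a start; the rules pass over those that are not, and their reading is None.
At some moment in a run one of pot0, pot1, pot2, lid0, lid1, lid2 may be knocked a few centimetres aside while the robot is not near it.
It also fails if it takes over 200 s, if anything falls off the work surface, if the arm or the gripper's body presses on something with over 40 N, if the wrist force passes 120 N, or if a joint passes its speed limit or range.

ROBOT

A 7-joint arm with a two-finger parallel gripper is mounted at the origin on the work surface. World frame = base frame: x ahead of the robot, y to its left, z up, the work surface at z = 0. Lengths are in mm, angles in rad, forces in N, time in s.
With the tool pointing down it reaches from about 400 to 850 mm from the base axis. Payload 10.4 kg.
Tool frame: the origin (TCP) lies on the mounting face of the last link; the fingertips stand 182 mm ahead of it and the grasp point (between the pads) lies 164 mm ahead of it (robot.tips_ahead is the distance from the TCP to the fingertips, in mm); z points along the fingers, y is the line along which they close (so a half turn about z gives the same grasp; the last joint's range is limited). The gripper opens to 87 mm and grips with 3 to 60 N. Pads are 19 mm wide; open, the fingers measure 117 mm over their backs; the gripper's body (75 mm by 190 mm) begins 51 mm behind the grasp point.
Start: joints at [1.109, 0.332, -0.065, 1.46, 0.022, 1.35, -0.088], TCP at [265.547, -565.789, 404.776] pointing down, gripper open.
Joint ranges: [-2.6, 2.6], [-0.5, 2.12], [-1.47, 1.34], [0.16, 2.42], [-1.27, 4.41], [0.06, 2.06], [-2.6, 2.6]. Speed limits (rad/s): [2.22, 2.22, 2.79, 2.79, 3.14, 3.14, 3.14].

INTERFACE

Orientations are given as a rotation vector (axis times angle).
In Python, from station import robot gives the robot as it stands.
- The arm moves only by the tool step_arm, never from a script. Its argument "motion" is a list that holds one entry, the list of rows, each a list of 5 numbers: the shift along the tool's x, y, z in units of 0.1 m (1.0 is 0.1 m), then the turn about the tool's z in units of pi rad (1.0 is pi rad), then the closure, from -1 (fully open) to 1 (shut). In form: [[[tx, ty, tz, spin, grip], ...]]. A call has 1 to 12 rows; each row is the pose to reach, as a shift and turn from the pose commanded when the call began, along the tool's axes at that moment, turning the shorter way round; what a row does not reach only later rows make up. A row lasts 1/8 s, in which the tool goes at most 62.5 mm and 10.7 degrees, less where a joint would pass 70% of its speed; a pose out of reach is approached as far as the arm can. A call with a number of a shift or a turn outside -1 to 1 is refused whole. A call with a gripper value outside its range is refused whole. The fingers move at their own pace and stop on an object; the grip force is fixed at half the most. Time passes only in rows, so rows that repeat a pose let the fingers close. It gives the time, the measured TCP pose, the force, the opening and the grip force at its end, in the units of the state.
- robot.get_obs(): the state, without advancing time (a new reading comes with each control period).
- robot.get_image(name): name is "scene" or "top" or "wrist"; returns (picture, depth): 420x560x3 uint8, red, green, blue; 420x560 float32, mm along the optical axis (not along the pixel's ray), 0 where there is no reading.
- robot.camera_info(name): a dict with "fov_y" (degrees; the focal length in pixels is half the picture's height over the tangent of half this angle, whatever the lens; pixels are square), "cx", "cy" (the principal point, pixels), "cam_to_world" (4x4, takes a point from camera to world coordinates); the wrist camera has in their place "tool_from_camera" (4x4, takes a point from camera to tool coordinates, whose origin is the TCP and whose axes are the flange's). Camera axes: x right, y down, z forward; pixel columns grow to the right and rows downward; lengths in mm; the calibration is good to about 2 mm. A picture is of the moment at which its call begins: read the wrist's pose just before it. camera_info takes no time and is no camera call.
- robot.job_done(): hands the job in; it is judged then, once.
The state is a dict: "clock": time; "joint_positions": joint angles; "qd": joint speeds; "tau": joint torques, N m; "ee_pos": TCP position; "tcp_rot": TCP orientation; "contact_force": force on the tool from outside, world axes, zero at the start; "ft_torque": the same for the moment, N m; "finger_gap": opening from 0.0 (shut) to 1.0 (fully open); "grip_force": force on a finger pad.
Only numpy, scipy, OpenCV 4.12 (cv2) and the standard library are available. Lean on these libraries where they do the work, as an engineer would, in place of code of your own. Each camera call takes 0.05 s, during which the arm holds its last target. There are 200 camera calls.

## Working session

There is one attempt and no reset: what is moved stays moved. The work goes in short steps, Python scripts to look and compute and a tool call to move; the robot and the scene stay as the last step left them, time stands still between calls to the robot, and variables do not carry over. Pictures are saved under pics/ and viewed, at most 14 in all, crops included, and the job is handed in when it is done.

Besides the shell and the picture viewer there is one more tool, called after "Emit:" in YAML: its name, and indented under it one key for each argument. step_arm: Moves the arm, as the interface text tells. Shifts and turns lie within -1 to 1; 1 stands for 0.1 m of shift or pi rad of turn. Its arguments: {"type":"object","properties":{"motion":{"type":"array","items":{"type":"array","items":{"type":"array","items":{"type":"number"}}}}},"required":["motion"]}

```bash
mkdir -p pics; ls
cat > h.py <<'E'
import numpy as np, cv2
from scipy.spatial.transform import Rotation as R
from station import robot
def tcp():
    o=robot.get_obs(); T=np.eye(4); T[:3,:3]=R.from_rotvec(o["tcp_rot"]).as_matrix(); T[:3,3]=o["ee_pos"]; return T
def grab(n):
    c=robot.camera_info(n); M=tcp()@np.array(c["tool_from_camera"]) if n=="wrist" else np.array(c["cam_to_world"])
    im,d=robot.get_image(n); f=210/np.tan(np.radians(c["fov_y"])/2)
    v,u=np.mgrid[:420,:560]
    P=np.stack([(u-c["cx"])/f*d,(v-c["cy"])/f*d,d],-1)@M[:3,:3].T+M[:3,3]
    P[d==0]=np.nan
    return im,d,P
def save(n,im): cv2.imwrite("pics/"+n,cv2.cvtColor(im,cv2.COLOR_RGB2BGR))
E
python3 - <<'E'
from h import *
print(robot.get_obs()); print(robot.camera_info("top"),robot.camera_info("scene"),robot.camera_info("wrist"))
for n in("top","scene"):
    im,d,P=grab(n); save(n+"1.png",im); np.savez(n+"1.npz",im=im,P=P)
E
```

```text
pics
{'clock': 0.0, 'joint_positions': array([ 1.10942123,  0.33288323, -0.06468885,  1.46097947,  0.02159231,
        1.34988473, -0.08849947]), 'qd': array([ 0.00025025, -0.00052546, -0.00085006, -0.00151628,  0.00116466,
       -0.00237664,  0.00024231]), 'tau': array([ 3.61159243e-05, -6.23264694e+01,  2.45942292e-02, -3.89898777e+01,
       -6.12981850e-02,  3.97380267e-02,  2.02394149e-04]), 'ee_pos': array([ 265.46271355, -565.67250169,  403.9284075 ]), 'tcp_rot': array([-3.06491263e+00, -6.83419505e-01,  5.97207792e-04]), 'contact_force': array([ 0.26957874, -0.04768578, -0.57129838]), 'ft_torque': array([ 0.0155072 , -0.04289804, -0.04421991]), 'grip_force': 0.0, 'finger_gap': 0.9993183946805999}
{'fov_y': 48.547364898971544, 'cx': 271.49830858568436, 'cy': 215.62179122420503, 'cam_to_world': array([[-1.38923959e-01, -9.63757450e-01,  2.27753621e-01,
         2.55922715e+02],
       [-9.90292879e-01,  1.36241026e-01, -2.75389871e-02,
         1.68351800e+01],
       [-4.48848290e-03, -2.29368614e-01, -9.73329283e-01,
         1.25606921e+03],
       [ 0.00000000e+00,  0.0000
[... 232 characters left out ...]
],
       [ 9.11115945e-01, -2.90920758e-01,  2.91946651e-01,
        -3.14725140e+02],
       [ 8.13080843e-03, -6.95525038e-01, -7.18455852e-01,
         8.16123196e+02],
       [ 0.00000000e+00,  0.00000000e+00,  0.00000000e+00,
         1.00000000e+00]])} {'fov_y': 68.72531913477506, 'cx': 277.3190749922808, 'cy': 206.4981093552086, 'tool_from_camera': array([[ 2.48087436e-04, -9.71038015e-01, -2.38924907e-01,
         6.48816105e+01],
       [ 9.99999686e-01,  6.11627623e-05,  7.89771118e-04,
        -1.48713029e-01],
       [-7.52284472e-04, -2.38925028e-01,  9.71037726e-01,
         1.97005070e+01],
       [ 0.00000000e+00,  0.00000000e+00,  0.00000000e+00,
         1.00000000e+00]])}
```

View pics/top1.png

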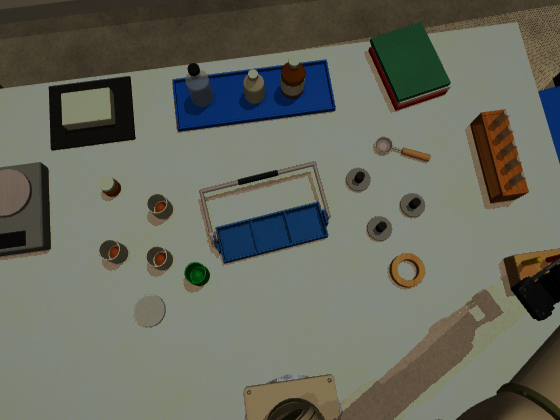

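View pics/scene1.png

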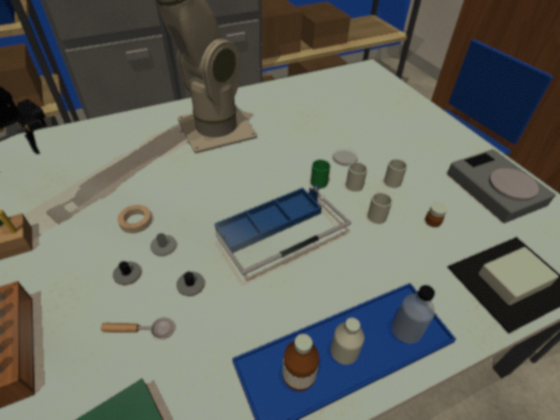

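Top view: the three white pots are at (159,207), (114,252) and (159,258). The green look-alike is at (196,273). The lids are at (358,180), (413,205) and (379,229). The carrier is at (271,233) with the handle folded to the far side.

```bash
cat >> h.py <<'E'
def circ(xy):
    """algebraic circle fit"""
    A=np.c_[2*xy,np.ones(len(xy))]; s=np.linalg.lstsq(A,(xy**2).sum(1),rcond=None)[0]
    return s[0],s[1],np.sqrt(s[2]+s[0]**2+s[1]**2)
def pot(P,c,r=45):
    Q=P.reshape(-1,3); Q=Q[np.hypot(*(Q[:,:2]-c).T)<r]; Q=Q[np.isfinite(Q).all(1)]
    t=np.percentile(Q[:,2],99); T=Q[Q[:,2]>t-6]
    h=cv2.convexHull(T[:,:2].astype(np.float32))[:,0]
    (x,y),rad=cv2.minEnclosingCircle(h)
    return np.round([x,y,rad,t,*T[:,:2].mean(0),len(T)],1)
E
python3 - <<'E'
from h import *
for n,pts in (("top",dict(p0=(159,207),p1=(114,252),p2=(159,258),green=(196,273),l0=(358,180),l1=(413,205),l2=(379,229),tape=(390,270),dish=(150,311),jar=(112,188),spoon=(412,154))),):
    z=np.load(n+"1.npz"); P=z["P"]; im=z["im"]
    for k,(u,v) in pts.items():
        w=P[v-4:v+5,u-4:u+5].reshape(-1,3); c=np.nanmedian(w,0)
        print(k,np.round(c),pot(P,c[:2]))
    # wide-area: bench z
    print("bench",np.round([P[v,u] for v,u in((330,220),(150,350),(300,80),(200,440))],1))
    hsv=cv2.cvtColor(im,cv2.COLOR_RGB2HSV); m=(hsv[...,0]>100)&(hsv[...,0]<130)&(hsv[...,1]>120)
    m[:190]=0;m[280:]=0;m[:,:200]=0;m[:,345:]=0
    Q=P[m]; T=Q[(Q[:,2]>22)&(Q[:,2]<34)]
    print(len(Q),len(T),np.nanpercentile(Q[:,2],[5,50,95]),cv2.minAreaRect(T[:,:2].astype(np.float32)))
    G=P[155:260,195:335].reshape(-1,3); H=G[(G[:,2]>33)&(G[:,2]<48)]
    print("handle",len(H),cv2.minAreaRect(H[:,:2].astype(np.float32)))
    dark=(im.max(2)<50); dark[:165]=0;dark[190:]=0;dark[:,:230]=0;dark[:,285:]=0
    print("bar",np.nanmedian(P[dark],0),dark.sum())
E
```

```text
p0 [610. 282.  28.] [610.2 277.6  28.6  73.8 608.9 276.4  88. ]
p1 [503. 411.  28.] [503.1 410.1  28.5  73.1 503.4 410.4  92. ]
p2 [471. 294.  28.] [469.4 291.   28.1  74.2 468.  290.4  81. ]
green [417. 200.  26.] [413.7 197.   28.   74.4 412.3 197.2  78. ]
l0 [ 609. -267.   24.] [ 618.5 -271.8   12.2   46.9  617.4 -271.9   55. ]
l1 [ 518. -401.   30.] [ 523.4 -406.7   12.    46.9  523.3 -407.3   52. ]
l2 [ 465. -297.   26.] [ 471.7 -303.8   11.8   47.1  472.2 -304.1   60. ]
tape [ 355. -311.   12.] [ 352.1 -332.5   38.1   28.5  352.8 -325.3  161. ]
dish [337. 333.  14.] [340.9 335.4  41.7  19.4 338.8 334.9 432. ]
jar [676. 400.  45.] [689.2 412.2  22.6  61.9 688.7 412.2 153. ]
spoon [ 668. -436.   16.] [ 664.4 -442.6   36.6   23.   666.9 -443.6  104. ]
bench [[ 2.637e+02  1.576e+02  1.500e+00]
 [ 7.106e+02 -2.688e+02 -2.800e+00]
 [ 3.927e+02  5.185e+02 -6.000e-01]
 [ 5.286e+02 -4.906e+02 -9.000e-01]]
4011 641 [ 1.417587    6.23169441 29.75356456] ((500.7855529785156, -10.606536865234375), (98.43211364746094, 296.664306640625), 6.621669292449951)
handle 284 ((554.061767578125, -5.899627685546875), (200.4910888671875, 329.0599670410156), 3.2295238971710205)
bar [648.18572343   5.41771289  56.21791582] 217
```

Emit:
step_arm:
  motion:
    - [[0.5, -0.5, 0, -0.1, -1], [1, -1, 0, -0.2, -1], [1, -1, 0, -0.3, -1], [1, -1, 0, -0.397, -1], [1, -1, 0, -0.397, -1], [1, -1, 0, -0.397, -1], [1, -1, 0, -0.397, -1], [1, -1, 0, -0.397, -1]]

```text
clock: 1.1
ee_pos: [313.5, -432.7, 404.4]
tcp_rot: [-2.091, -2.344, -0.0]
contact_force: [-1.1, 0.4, 0.6]
finger_gap: 0.998
grip_force: 0.0
```

Emit:
step_arm:
  motion:
    - [[0.5, 0.3, 0, 0, -1], [1, 0.6, 0, 0, -1], [1, 0.6, 0, 0, -1]]

```text
clock: 1.48
ee_pos: [363.9, -322.6, 405.1]
tcp_rot: [2.085, 2.349, 0.001]
contact_force: [-0.8, -1.3, 0.1]
finger_gap: 0.998
grip_force: 0.0
```

Emit:
step_arm:
  motion:
    - [[0.5, 0.3, 0, 0, -1], [1, 0.6, 0, 0, -1], [1, 0.6, 0, 0, -1]]

```text
clock: 1.85
ee_pos: [411.3, -217.0, 405.0]
tcp_rot: [2.085, 2.349, 0.001]
contact_force: [-0.8, 0.1, 0.0]
finger_gap: 0.998
grip_force: 0.0
```

Emit:
step_arm:
  motion:
    - [[0.5, 0.3, 0, 0, -1], [1, 0.6, 0, 0, -1], [1, 0.6, 0, 0, -1]]

```text
clock: 2.22
ee_pos: [459.0, -111.2, 404.9]
tcp_rot: [2.086, 2.349, 0.002]
contact_force: [-0.5, -0.6, -0.2]
finger_gap: 0.997
grip_force: 0.0
```

Emit:
step_arm:
  motion:
    - [[0.5, 0.3, 0, 0, -1], [1, 0.6, 0, 0, -1], [1, 0.6, 0, 0, -1], [1, 0.6, 0, 0, -1]]

```text
clock: 2.72
ee_pos: [506.1, -9.9, 404.3]
tcp_rot: [-2.093, -2.342, 0.002]
contact_force: [-0.4, -0.5, 0.2]
finger_gap: 0.999
grip_force: 0.0
```

Run:
```python
from h import *
T=tcp(); print(np.degrees(np.arctan2(T[1,0],T[0,0])),T[:3,3])
im,d,P=grab("wrist"); save("w1.png",im); np.savez("w1.npz",im=im,P=P)
hsv=cv2.cvtColor(im,cv2.COLOR_RGB2HSV); m=(hsv[...,0]>100)&(hsv[...,0]<130)&(hsv[...,1]>120)
Q=P[m]; Q=Q[np.hypot(*(Q[:,:2]-[500,-10]).T)<190]
T=Q[(Q[:,2]>24)&(Q[:,2]<31)]
print(np.nanpercentile(Q[:,2],[5,50,95]),len(T),cv2.minAreaRect(T[:,:2].astype(np.float32)))
F=Q[(Q[:,2]<9)]; print("floor",np.median(F,0))
A=P.reshape(-1,3); B=A[(A[:,2]>33)&(A[:,2]<47)&(A[:,0]>570)]
print("handle",len(B),cv2.minAreaRect(B[:,:2].astype(np.float32)))
dark=(im.max(2)<45); D=P[dark]; D=D[(D[:,0]>600)&(D[:,0]<720)&(abs(D[:,1])<120)]
print("bar",len(D),np.median(D,0),np.percentile(D,[2,98],axis=0))
```

```text
96.4203191411116 [506.0511113   -9.85898904 404.32244451]
[ 4.19488187  5.7971992  29.28981371] 3116 ((500.85382080078125, -11.718307495117188), (96.63690185546875, 291.3202209472656), 6.4436774253845215)
floor [497.55779603  24.41516001   5.36780891]
handle 19 ((611.7086791992188, 89.97592163085938), (17.229415893554688, 160.6000213623047), 27.70962905883789)
bar 1222 [646.19458977   8.12655039  56.8338757 ] [[637.04072998 -47.19651664  50.41777185]
 [657.2323816   57.65876603  59.08802072]]
```

View pics/w1.png

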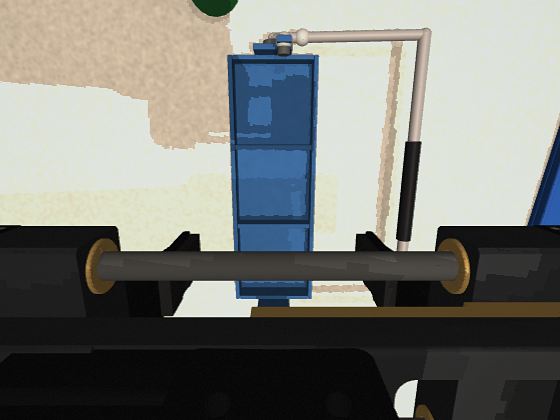

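Wrist view: the carrier's bays are at columns 230-318. The bar is at (410,190), and the handle is slightly raised (bar centre about 50 mm). Next I'll look over the pots.

Emit:
step_arm:
  motion:
    - [[0.5, 0.1, 0, 0, -1], [1, 0.2, 0, 0, -1], [1, 0.2, 0, 0, -1]]

```text
clock: 3.15
ee_pos: [514.1, 95.9, 404.9]
tcp_rot: [-2.086, -2.348, -0.001]
contact_force: [0.6, -0.8, -0.1]
finger_gap: 1.002
grip_force: 0.0
```

Emit:
step_arm:
  motion:
    - [[0.5, 0.15, 0, 0, -1], [1, 0.3, 0, 0, -1], [1, 0.3, 0, 0, -1], [1, 0.3, 0, 0, -1]]

```text
clock: 3.65
ee_pos: [533.3, 194.5, 404.3]
tcp_rot: [2.093, 2.342, -0.002]
contact_force: [0.3, -0.5, 0.2]
finger_gap: 1.002
grip_force: 0.0
```

```bash
cat >> h.py <<'E'
CAR=np.array([500.9,-11.2]); YAW=np.radians(6.5)
def bay(i): return CAR+95*(i-1)*np.array([-np.sin(YAW),np.cos(YAW)])
def to(xy,z=None,base=None):
    """shift to put the grasp axis over xy, TCP at z, in tool units"""
    T=tcp(); p=np.array([*xy,T[2,3] if z is None else z]); s=T[:3,3] if base is None else base
    return np.round(T[:3,:3].T@(p-s)/100,3)
def rims(P,im,zlo,zhi,rmin,rmax):
    """blobs of depth points in a height band -> (x,y,radius,green?)"""
    m=((P[...,2]>zlo)&(P[...,2]<zhi)).astype(np.uint8)
    m=cv2.morphologyEx(m,cv2.MORPH_CLOSE,np.ones((3,3),np.uint8))
    n,l=cv2.connectedComponents(m)
    for i in range(1,n):
        k=(l==i)&(P[...,2]>zlo)&(P[...,2]<zhi)
        if k.sum()<60: continue
        h=cv2.convexHull(P[k][:,:2].astype(np.float32))
        (x,y),r=cv2.minEnclosingCircle(h)
        hh=h[:,0].astype(float); c=circ(hh) if len(hh)>4 else (0,0,0)
        if rmin<r<rmax: print("blob",np.round([x,y,r],1),"fit",np.round(c,1),"z",np.round(np.median(P[k][:,2]),1),"rgb",np.median(im[k],0),"px",[int(q.mean()) for q in np.nonzero(k)[::-1]],k.sum())
E
python3 - <<'E'
from h import *
print(tcp()[:3,3])
im,d,P=grab("wrist"); save("w2.png",im)
rims(P,im,67,78,15,40)
E
```

```text
[533.33230575 194.4521573  404.33007966]
blob [469.4 291.5  27.9] fit [469.5 291.5  27.6] z 72.0 rgb [176. 167. 140.] px [221, 86] 662
blob [609.5 278.8  28.1] fit [609.3 278.6  27.6] z 72.1 rgb [210. 216. 191.] px [365, 118] 665
blob [413.7 197.6  28. ] fit [413.7 197.5  27.7] z 71.7 rgb [ 45. 113.  54.] px [161, 178] 631
```

View pics/w2.png

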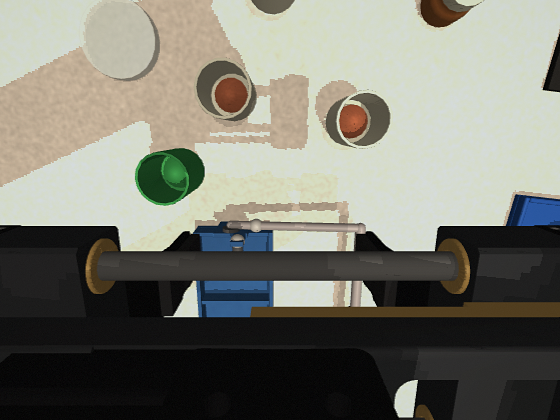

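Emit:
step_arm:
  motion:
    - [[0.5, -0.263, 0.3, 0, -1], [1, -0.526, 0.6, 0, -1], [1, -0.526, 0.9, 0, -1], [1, -0.526, 0.9, 0, -1]]

```text
clock: 4.2
ee_pos: [469.0, 287.8, 313.0]
tcp_rot: [-2.092, -2.344, 0.006]
contact_force: [-0.2, -0.5, 1.0]
finger_gap: 0.998
grip_force: 0.0
```

Emit:
step_arm:
  motion:
    - [[0.036, 0, 0.2, 0, -1], [0.036, 0, 0.5, 0, -1], [0.036, 0, 0.8, 0, -1], [0.036, 0, 0.95, 0, -1], [0.036, 0, 0.95, 0, -1], [0.036, 0, 0.95, 0, 1], [0.036, 0, 0.95, 0, 1], [0.036, 0, 0.95, 0, 1], [0.036, 0, 0.95, 0, 1], [0.036, 0, 0.95, 0, 1], [0.036, 0, 0.95, 0, 1]]

```text
clock: 5.58
ee_pos: [468.7, 293.5, 220.0]
tcp_rot: [2.09, 2.345, 0.001]
contact_force: [0.1, -0.6, 3.6]
finger_gap: 0.629
grip_force: 30.0
```

Emit:
step_arm:
  motion:
    - [[0, 0, -0.4, 0, 1], [0, 0, -0.8, 0, 1], [0, 0, -1, 0, 1], [-0.3, 0, -1, 0, 1], [-0.7, 0, -1, 0, 1], [-1, 0, -1, 0, 1]]

```text
clock: 6.32
ee_pos: [480.0, 192.2, 318.8]
tcp_rot: [-2.091, -2.344, 0.002]
contact_force: [-0.7, 0.4, -0.9]
finger_gap: 0.627
grip_force: 30.0
```

Emit:
step_arm:
  motion:
    - [[-0.45, 0, 0, 0, 1], [-0.9, 0, 0, 0, 1], [-1, 0, 0, 0, 1]]

```text
clock: 6.7
ee_pos: [491.7, 91.3, 318.7]
tcp_rot: [-2.096, -2.341, 0.003]
contact_force: [0.1, 1.0, -1.4]
finger_gap: 0.635
grip_force: 30.0
```

Emit:
step_arm:
  motion:
    - [[-0.45, 0, 0, 0, 1], [-0.9, 0, 0, 0, 1], [-1, 0, 0, 0, 1]]

```text
clock: 7.08
ee_pos: [503.0, -7.1, 319.0]
tcp_rot: [-2.094, -2.341, 0.002]
contact_force: [0.1, 0.0, -1.0]
finger_gap: 0.63
grip_force: 30.0
```

Emit:
step_arm:
  motion:
    - [[-0.4, 0, 0, 0, 1], [-0.8, 0, 0, 0, 1], [-1, -0.02, 0, 0, 1], [-1, -0.02, 0, 0, 1], [-1, -0.02, 0, 0, 1]]

```text
clock: 7.7
ee_pos: [512.6, -102.2, 319.7]
tcp_rot: [-2.087, -2.348, -0.001]
contact_force: [0.7, 0.6, -0.5]
finger_gap: 0.632
grip_force: 30.0
```

Run:
```python
from h import *
print(tcp()[:3,3],robot.get_obs()["finger_gap"],bay(0),to(bay(0)+[0,2],225))
```

```text
[ 512.59117862 -102.18480012  319.65600195] 0.6319351899813124 [ 511.65430531 -105.58932629] [-0.014 -0.011  0.947]
```

Emit:
step_arm:
  motion:
    - [[-0.014, -0.01, 0.3, 0, 1], [-0.014, -0.01, 0.6, 0, 1], [-0.014, -0.01, 0.8, 0, 1], [-0.014, -0.01, 0.9, 0, 1], [-0.014, -0.01, 0.94, 0, 1], [-0.014, -0.01, 0.94, 0, 1], [-0.014, -0.01, 0.94, 0, -1], [-0.014, -0.01, 0.94, 0, -1], [-0.014, -0.01, 0.94, 0, -1], [-0.014, -0.01, 0.94, 0, -1]]

```text
clock: 8.95
ee_pos: [511.7, -105.7, 225.9]
tcp_rot: [2.09, 2.345, 0.0]
contact_force: [-0.3, 0.4, 0.0]
finger_gap: 0.967
grip_force: 0.0
```

Emit:
step_arm:
  motion:
    - [[0, 0, -0.2, 0, -1], [0, 0, -0.6, 0, -1], [0, 0, -1, 0, -1], [0.3, 0, -1, 0, -1], [0.8, 0, -1, 0, -1], [1, 0, -1, 0, -1]]

```text
clock: 9.7
ee_pos: [499.7, -3.5, 326.1]
tcp_rot: [2.086, 2.349, 0.001]
contact_force: [-0.6, -0.7, 0.4]
finger_gap: 1.003
grip_force: 0.0
```

Emit:
step_arm:
  motion:
    - [[0.5, 0.2, -0.1, 0, -1], [1, 0.3, -0.2, 0, -1], [1, 0.4, -0.3, 0, -1]]

```text
clock: 10.07
ee_pos: [527.7, 102.2, 356.5]
tcp_rot: [-2.081, -2.352, -0.002]
contact_force: [-0.3, 0.0, -0.1]
finger_gap: 0.997
grip_force: 0.0
```

Emit:
step_arm:
  motion:
    - [[0.5, 0.2, -0.1, 0, -1], [1, 0.3, -0.2, 0, -1], [1, 0.5, -0.3, 0, -1], [1, 0.5, -0.3, 0, -1], [1, 0.5, -0.3, 0, -1]]

```text
clock: 10.7
ee_pos: [566.5, 201.6, 385.1]
tcp_rot: [-2.091, -2.344, 0.002]
contact_force: [-0.1, 1.1, 0.4]
finger_gap: 1.002
grip_force: 0.0
```

Run:
```python
from h import *
print(tcp()[:3,3])
im,d,P=grab("wrist")
rims(P,im,67,82,15,40)
print(to((609.5,278.8),220), to((503.1,410.1),220))
```

```text
[566.4944538  201.61738724 385.10192839]
blob [641.3 264.2  28. ] fit [641.4 264.1  27.7] z 72.0 rgb [211. 217. 191.] px [365, 142] 723
blob [414.  197.1  28.3] fit [413.8 197.4  27.8] z 71.6 rgb [ 48.  118.5  58. ] px [119, 184] 768
[0.719 0.518 1.651] [ 2.144 -0.39   1.65 ]
```

The second pot was knocked, to (641,264), so I'm using the new position.

Emit:
step_arm:
  motion:
    - [[0.27, 0.4, 0.2, 0, -1], [0.537, 0.814, 0.5, 0, -1], [0.537, 0.814, 0.7, 0, -1], [0.537, 0.814, 0.7, 0, -1], [0.537, 0.814, 0.7, 0, -1]]

```text
clock: 11.38
ee_pos: [641.1, 264.5, 317.5]
tcp_rot: [2.09, 2.344, 0.002]
contact_force: [-0.2, -0.1, -0.6]
finger_gap: 0.999
grip_force: 0.0
```

Run:
```python
from h import *
print(tcp()[:3,3],to((641.4,264.1),220))
```

```text
[641.14622609 264.53075767 317.50341588] [-0.004  0.     0.975]
```

Emit:
step_arm:
  motion:
    - [[0, 0, 0.3, 0, -1], [0, 0, 0.6, 0, -1], [0, 0, 0.85, 0, -1], [0, 0, 0.97, 0, -1], [0, 0, 0.97, 0, -1], [0, 0, 0.97, 0, 1], [0, 0, 0.97, 0, 1], [0, 0, 0.97, 0, 1], [0, 0, 0.97, 0, 1], [0, 0, 0.97, 0, 1], [0, 0, 0.97, 0, 1]]

```text
clock: 12.75
ee_pos: [641.3, 265.5, 218.9]
tcp_rot: [2.09, 2.346, 0.0]
contact_force: [-0.3, -1.1, 2.8]
finger_gap: 0.626
grip_force: 30.0
```

Emit:
step_arm:
  motion:
    - [[0, 0, -0.4, 0, 1], [0, 0, -0.8, 0, 1], [0, 0, -1, 0, 1], [-0.3, -0.2, -1, 0, 1], [-0.7, -0.4, -1, 0, 1], [-0.86, -0.567, -1, 0, 1]]

```text
clock: 13.5
ee_pos: [594.6, 170.3, 317.4]
tcp_rot: [2.093, 2.342, -0.004]
contact_force: [0.0, 0.2, -1.7]
finger_gap: 0.627
grip_force: 30.0
```

Emit:
step_arm:
  motion:
    - [[-0.43, -0.28, 0, 0, 1], [-0.86, -0.567, 0, 0, 1], [-0.86, -0.567, 0, 0, 1]]

```text
clock: 13.88
ee_pos: [547.5, 76.8, 317.5]
tcp_rot: [2.097, 2.339, -0.006]
contact_force: [-0.3, -0.4, -1.9]
finger_gap: 0.623
grip_force: 30.0
```

Emit:
step_arm:
  motion:
    - [[-0.43, -0.28, 0, 0, 1], [-0.86, -0.567, 0, 0, 1], [-0.86, -0.567, 0, 0, 1], [-0.86, -0.567, 0, 0, 1], [-0.86, -0.567, 0, 0, 1]]

```text
clock: 14.5
ee_pos: [502.3, -9.0, 318.7]
tcp_rot: [-2.087, -2.348, -0.001]
contact_force: [-0.3, -0.1, -2.6]
finger_gap: 0.624
grip_force: 30.0
```

Run:
```python
from h import *
print(tcp()[:3,3],robot.get_obs()["finger_gap"],to(bay(1),226))
```

```text
[502.29023094  -8.96576397 318.65338537] 0.6241432748398141 [-0.021 -0.017  0.927]
```

Emit:
step_arm:
  motion:
    - [[-0.021, -0.017, 0.3, 0, 1], [-0.021, -0.017, 0.6, 0, 1], [-0.021, -0.017, 0.8, 0, 1], [-0.021, -0.017, 0.9, 0, 1], [-0.021, -0.017, 0.935, 0, 1], [-0.021, -0.017, 0.935, 0, 1], [-0.021, -0.017, 0.935, 0, -1], [-0.021, -0.017, 0.935, 0, -1], [-0.021, -0.017, 0.935, 0, -1], [-0.021, -0.017, 0.935, 0, -1]]

```text
clock: 15.75
ee_pos: [500.6, -12.7, 225.4]
tcp_rot: [2.09, 2.345, 0.0]
contact_force: [0.2, -0.2, -0.8]
finger_gap: 0.965
grip_force: 0.0
```

Emit:
step_arm:
  motion:
    - [[0, 0, -0.2, 0, -1], [0, 0, -0.6, 0, -1], [0, 0, -1, 0, -1], [0.3, 0, -1, 0, -1], [0.8, 0, -1, 0, -1], [1, 0, -1, 0, -1]]

```text
clock: 16.5
ee_pos: [488.4, 89.7, 327.0]
tcp_rot: [2.085, 2.349, 0.002]
contact_force: [-0.3, -1.3, -0.4]
finger_gap: 1.0
grip_force: 0.0
```

Emit:
step_arm:
  motion:
    - [[0.5, 0.2, -0.1, 0, -1], [1, 0.2, -0.2, 0, -1], [1, 0.2, -0.3, 0, -1]]

```text
clock: 16.88
ee_pos: [495.9, 192.8, 357.2]
tcp_rot: [-2.081, -2.352, -0.004]
contact_force: [0.6, -0.3, 0.5]
finger_gap: 1.004
grip_force: 0.0
```

Emit:
step_arm:
  motion:
    - [[0.5, 0.2, -0.1, 0, -1], [1, 0.3, -0.2, 0, -1], [1, 0.3, -0.3, 0, -1], [1, 0.3, -0.3, 0, -1], [1, 0.3, -0.3, 0, -1]]

```text
clock: 17.5
ee_pos: [516.2, 289.3, 385.3]
tcp_rot: [2.092, 2.342, -0.001]
contact_force: [-0.4, -0.5, -0.2]
finger_gap: 1.0
grip_force: 0.0
```

Run:
```python
from h import *
print(tcp()[:3,3])
im,d,P=grab("wrist")
rims(P,im,67,82,15,40)
print( to((503.1,410.1),220))
```

```text
[516.230798   289.32191008 385.25600476]
blob [503.4 410.8  28. ] fit [503.5 410.8  27.7] z 72.0 rgb [189. 191. 168.] px [278, 60] 797
[1.216 0.006 1.649]
```

Emit:
step_arm:
  motion:
    - [[0.45, 0, 0.2, 0, -1], [0.9, 0.01, 0.5, 0, -1], [1, 0.01, 0.7, 0, -1]]

```text
clock: 17.92
ee_pos: [503.9, 392.2, 313.6]
tcp_rot: [-2.086, -2.347, 0.002]
contact_force: [-0.3, 0.5, 0.6]
finger_gap: 1.001
grip_force: 0.0
```

Emit:
step_arm:
  motion:
    - [[0.22, 0, 0, 0, -1], [0.22, 0, 0.2, 0, -1], [0.22, 0, 0.5, 0, -1], [0.22, 0, 0.8, 0, -1], [0.22, 0, 0.95, 0, -1], [0.22, 0, 0.95, 0, -1], [0.22, 0, 0.95, 0, 1], [0.22, 0, 0.95, 0, 1], [0.22, 0, 0.95, 0, 1], [0.22, 0, 0.95, 0, 1], [0.22, 0, 0.95, 0, 1], [0.22, 0, 0.95, 0, 1]]

```text
clock: 19.42
ee_pos: [502.8, 412.4, 220.5]
tcp_rot: [2.09, 2.345, 0.001]
contact_force: [0.1, -0.7, 4.3]
finger_gap: 0.63
grip_force: 30.0
```

Emit:
step_arm:
  motion:
    - [[0, 0, -0.4, 0, 1], [0, 0, -0.8, 0, 1], [0, 0, -1, 0, 1], [-0.3, 0, -1, 0, 1], [-0.7, 0, -1, 0, 1], [-1, 0, -1, 0, 1]]

```text
clock: 20.18
ee_pos: [514.4, 311.0, 319.0]
tcp_rot: [2.091, 2.344, -0.003]
contact_force: [1.4, -0.2, -2.1]
finger_gap: 0.629
grip_force: 30.0
```

Emit:
step_arm:
  motion:
    - [[-0.45, -0.2, 0, 0, 1], [-0.9, -0.2, 0, 0, 1], [-1, -0.2, 0, 0, 1]]

```text
clock: 20.55
ee_pos: [506.5, 207.7, 319.2]
tcp_rot: [2.095, 2.34, -0.004]
contact_force: [0.5, 0.1, -2.1]
finger_gap: 0.629
grip_force: 30.0
```

Emit:
step_arm:
  motion:
    - [[-0.45, -0.2, 0, 0, 1], [-0.9, -0.3, 0, 0, 1], [-1, -0.3, 0, 0, 1], [-1, -0.3, 0, 0, 1], [-1, -0.3, 0, 0, 1]]

```text
clock: 21.18
ee_pos: [487.4, 110.3, 320.2]
tcp_rot: [-2.087, -2.347, -0.001]
contact_force: [0.2, -0.5, -1.8]
finger_gap: 0.632
grip_force: 30.0
```

Run:
```python
from h import *
print(tcp()[:3,3],robot.get_obs()["finger_gap"],to(bay(2),226))
```

```text
[487.42211135 110.29134829 320.21875774] 0.6320673811269768 [-0.273 -0.005  0.942]
```

Emit:
step_arm:
  motion:
    - [[-0.26, -0.005, 0, 0, 1], [-0.26, -0.005, 0.3, 0, 1], [-0.26, -0.005, 0.6, 0, 1], [-0.26, -0.005, 0.8, 0, 1], [-0.26, -0.005, 0.9, 0, 1], [-0.26, -0.005, 0.937, 0, 1], [-0.26, -0.005, 0.937, 0, 1], [-0.26, -0.005, 0.937, 0, -1], [-0.26, -0.005, 0.937, 0, -1], [-0.26, -0.005, 0.937, 0, -1], [-0.26, -0.005, 0.937, 0, -1]]

```text
clock: 22.55
ee_pos: [490.1, 82.7, 226.7]
tcp_rot: [2.09, 2.345, 0.0]
contact_force: [-0.3, 0.0, -0.1]
finger_gap: 0.966
grip_force: 0.0
```

Emit:
step_arm:
  motion:
    - [[0, 0, -0.2, 0, -1], [0, 0, -0.6, 0, -1], [0, 0, -1, 0, -1], [-0.3, 0, -1, 0, -1], [-0.8, 0, -1, 0, -1], [-1, 0, -1, 0, -1]]

```text
clock: 23.3
ee_pos: [501.7, -19.3, 327.9]
tcp_rot: [2.092, 2.341, -0.0]
contact_force: [-0.4, 0.9, -0.7]
finger_gap: 1.002
grip_force: 0.0
```

Emit:
step_arm:
  motion:
    - [[-0.5, 0, -0.2, 0, -1], [-1, 0, -0.4, 0, -1], [-1, 0, -0.7, 0, -1]]

```text
clock: 23.68
ee_pos: [512.5, -120.3, 397.9]
tcp_rot: [-2.097, -2.339, 0.001]
contact_force: [0.2, 1.1, -0.3]
finger_gap: 1.001
grip_force: 0.0
```

Emit:
step_arm:
  motion:
    - [[-0.5, 0, 0, 0, -1], [-1, 0, 0, 0, -1], [-1, 0, 0, 0, -1], [-1, 0, 0, 0, -1], [-1, 0, 0, 0, -1]]

```text
clock: 24.3
ee_pos: [524.6, -213.8, 397.3]
tcp_rot: [2.087, 2.347, 0.001]
contact_force: [0.7, 0.3, -0.1]
finger_gap: 0.999
grip_force: 0.0
```

Run:
```python
from h import *
print(tcp()[:3,3])
im,d,P=grab("wrist")
rims(P,im,70,85,15,40)
print([np.round(bay(i),1) for i in range(3)])
```

```text
[ 524.61925978 -213.7550073   397.29315195]
blob [ 512.7 -107.3   27.9] fit [ 512.6 -107.4   27.6] z 76.9 rgb [175. 167. 140.] px [277, 79] 743
[array([ 511.7, -105.6]), array([500.9, -11.2]), array([490.1,  83.2])]
```

Emit:
step_arm:
  motion:
    - [[-0.5, 0, 0, 0, -1], [-1, 0, 0, 0, -1], [-1, 0, 0, 0, -1]]

```text
clock: 24.72
ee_pos: [535.2, -318.4, 395.9]
tcp_rot: [-2.095, -2.34, 0.001]
contact_force: [-0.7, 1.1, -0.5]
finger_gap: 1.001
grip_force: 0.0
```

Emit:
step_arm:
  motion:
    - [[-0.5, -0.1, 0, 0, -1], [-1, -0.2, 0, 0, -1], [-1, -0.2, 0, 0, -1], [-1, -0.2, 0, 0, -1], [-1, -0.2, 0, 0, -1]]

```text
clock: 25.35
ee_pos: [528.5, -414.2, 397.1]
tcp_rot: [2.086, 2.348, 0.001]
contact_force: [0.7, 0.3, 0.7]
finger_gap: 0.997
grip_force: 0.0
```

Run:
```python
from h import *
print(tcp()[:3,3])
im,d,P=grab("wrist"); save("w3.png",im)
rims(P,im,41,48,9,40)
rims(P,im,9,16,25,40)
```

```text
[ 528.46221849 -414.2147053   397.07898621]
blob [ 617.5 -272.5   11.9] fit [ 617.4 -272.6   11.7] z 44.4 rgb [32. 30. 30.] px [381, 63] 480
blob [ 471.9 -304.4   11.9] fit [ 471.9 -304.5   11.6] z 44.2 rgb [28. 27. 27.] px [234, 79] 456
blob [ 523.8 -407.3   12. ] fit [ 523.5 -407.3   11.6] z 44.3 rgb [39. 36. 35.] px [273, 184] 357
blob [ 834.4 -415.6   16.5] fit [ 842.2 -450.9   39.4] z 44.4 rgb [23. 41. 30.] px [544, 223] 70
blob [ 617.5 -272.4   34.1] fit [ 617.5 -272.5   33.7] z 12.4 rgb [135. 132. 120.] px [370, 69] 2511
blob [ 471.8 -304.5   33.8] fit [ 471.9 -304.5   33.6] z 12.2 rgb [99. 97. 89.] px [238, 83] 2521
blob [ 369.9 -355.1   39.6] fit [ 349.6 -354.5   44.5] z 12.4 rgb [69. 51. 33.] px [160, 118] 146
blob [ 347.5 -354.6   27.9] fit [ 348.2 -354.7   27.9] z 12.5 rgb [80. 59. 38.] px [108, 114] 184
blob [ 523.4 -407.4   33.9] fit [ 523.6 -407.3   33.5] z 12.3 rgb [130. 127. 115.] px [273, 178] 2044
blob [ 845.1 -417.5   34.7] fit [ 848.1 -432.8   36.7] z 12.5 rgb [69. 14. 12.] px [524, 216] 131
```

View pics/w3.png

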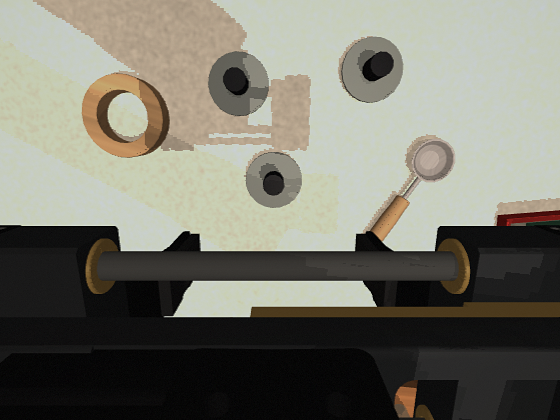

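Wrist view: the lids are at (374,68), (238,83) and (273,180), all upright. I'll take the nearest, at (273,180).

Emit:
step_arm:
  motion:
    - [[0.074, -0.041, 0.4, 0, -1], [0.074, -0.041, 0.8, 0, -1], [0.074, -0.041, 1, 0, -1], [0.074, -0.041, 1, 0, -1], [0.074, -0.041, 1, 0, -1]]

```text
clock: 26.02
ee_pos: [523.3, -409.4, 298.4]
tcp_rot: [2.088, 2.344, 0.001]
contact_force: [-0.6, -0.5, 0.5]
finger_gap: 1.001
grip_force: 0.0
```

Run:
```python
from h import *
print(tcp()[:3,3],to((523.6,-407.3),199))
```

```text
[ 523.31215103 -409.43307373  298.37464402] [0.022 0.003 0.994]
```

Emit:
step_arm:
  motion:
    - [[0.02, 0, 0.3, 0, -1], [0.02, 0, 0.6, 0, -1], [0.02, 0, 0.9, 0, -1], [0.02, 0, 0.99, 0, -1], [0.02, 0, 0.99, 0, -1], [0.02, 0, 0.99, 0, 1], [0.02, 0, 0.99, 0, 1], [0.02, 0, 0.99, 0, 1], [0.02, 0, 0.99, 0, 1], [0.02, 0, 0.99, 0, 1], [0.02, 0, 0.99, 0, 1], [0.02, 0, 0.99, 0, 1]]

```text
clock: 27.52
ee_pos: [522.5, -407.4, 197.6]
tcp_rot: [2.09, 2.346, -0.0]
contact_force: [0.9, 0.4, 0.1]
finger_gap: 0.284
grip_force: 0.2
```

Emit:
step_arm:
  motion:
    - [[0, 0, -0.3, 0, 1], [0, 0, -0.7, 0, 1], [0, 0, -1, 0, 1], [0.3, 0, -1, 0, 1], [0.7, 0, -1, 0, 1], [1, 0.08, -1, 0, 1]]

```text
clock: 28.28
ee_pos: [518.5, -305.7, 297.6]
tcp_rot: [-2.09, -2.346, 0.001]
contact_force: [-0.0, -0.2, -0.8]
finger_gap: 0.267
grip_force: 30.0
```

Emit:
step_arm:
  motion:
    - [[0.4, 0.08, -0.2, 0, 1], [0.8, 0.08, -0.4, 0, 1], [1, 0.08, -0.4, 0, 1]]

```text
clock: 28.65
ee_pos: [515.8, -204.7, 338.9]
tcp_rot: [2.085, 2.346, 0.001]
contact_force: [-0.1, -0.7, -1.2]
finger_gap: 0.269
grip_force: 30.0
```

Emit:
step_arm:
  motion:
    - [[0.4, 0.08, 0, 0, 1], [0.8, 0.08, 0, 0, 1], [1, 0.08, 0, 0, 1], [1, 0.08, 0, 0, 1], [1, 0.08, 0, 0, 1]]

```text
clock: 29.28
ee_pos: [511.8, -108.5, 337.2]
tcp_rot: [2.092, 2.343, -0.001]
contact_force: [-0.4, -1.2, -0.8]
finger_gap: 0.265
grip_force: 30.0
```

Run:
```python
from h import *
print(tcp()[:3,3],robot.get_obs()["finger_gap"],to((512.6,-107.4),270))
im,d,P=grab("wrist"); save("w4.png",im)
```

```text
[ 511.83167767 -108.51024828  337.24539617] 0.26452314379662617 [0.011 0.009 0.672]
```

View pics/w4.png

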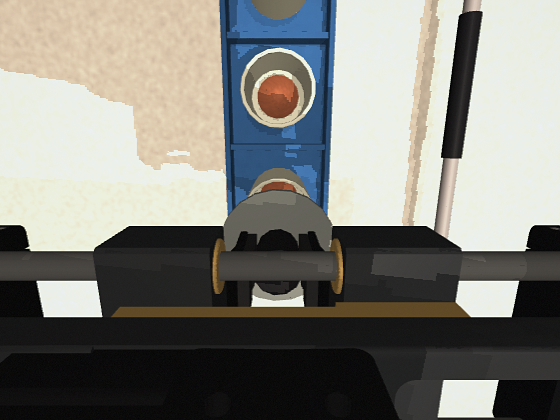

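The lid hangs level over pot 0 at (278,230). I'll check its height and centre in the grip.

Run:
```python
from h import *
T=tcp();print(T[:3,3])
im,d,P=grab("wrist")
q=P[195:225,245:315].reshape(-1,3); q=q[q[:,2]>120]; print("flange",np.median(q,0),np.percentile(q[:,2],[10,50,90]))
L=np.c_[q,np.ones(len(q))]
c,_,_,_=np.linalg.lstsq(np.c_[q[:,:2]-q[:,:2].mean(0),np.ones(len(q))],q[:,2],rcond=None); print("slope",c)
rims(P,im,140,160,10,40)
rims(P,im,70,85,15,40)
```

```text
[ 511.82329277 -108.56885678  337.24918864]
flange [510.26541176 -86.41462748 151.88938252] [151.10418002 151.88938252 152.70123366]
slope [ 4.10784316e-03 -7.29291646e-03  1.51887533e+02]
blob [ 511.  -101.1   31.4] fit [ 511.4 -105.2   31. ] z 151.9 rgb [101. 100.  91.] px [277, 218] 4377
blob [ 515.  -135.9   15.2] fit [ 514.1 -130.5   14.9] z 152.1 rgb [152. 149. 135.] px [277, 293] 416
blob [501.2 -14.   27.9] fit [501.3 -14.   27.6] z 77.0 rgb [214. 204. 172.] px [277, 83] 1164
blob [511.6 -95.2  24.9] fit [ 512.5 -106.8   27.4] z 76.9 rgb [175. 167. 140.] px [278, 184] 309
```

Emit:
step_arm:
  motion:
    - [[0.01, 0.009, 0.2, 0, 1], [0.01, 0.009, 0.4, 0, 1], [0.01, 0.009, 0.5, 0, 1], [0.01, 0.009, 0.6, 0, 1], [0.01, 0.009, 0.65, 0, 1], [0.01, 0.009, 0.692, 0, 1], [0.01, 0.009, 0.692, 0, 1], [0.01, 0.009, 0.692, 0, -1], [0.01, 0.009, 0.692, 0, -1], [0.01, 0.009, 0.692, 0, -1], [0.01, 0.009, 0.692, 0, -1], [0.01, 0.009, 0.692, 0, -1]]

```text
clock: 30.88
ee_pos: [512.6, -105.5, 268.4]
tcp_rot: [2.09, 2.346, -0.0]
contact_force: [0.6, -0.3, 0.3]
finger_gap: 0.749
grip_force: 0.0
```

Emit:
step_arm:
  motion:
    - [[0, 0, -0.2, 0, -1], [0, 0, -0.5, 0, -1], [0, 0, -0.9, 0, -1], [-0.3, -0.1, -1, 0, -1], [-0.8, -0.2, -1, 0, -1], [-1, -0.3, -1, 0, -1]]

```text
clock: 31.62
ee_pos: [493.7, -211.2, 369.9]
tcp_rot: [2.092, 2.341, -0.0]
contact_force: [0.3, -0.0, 0.4]
finger_gap: 0.998
grip_force: 0.0
```

Emit:
step_arm:
  motion:
    - [[-0.5, -0.2, 0, 0, -1], [-0.9, -0.33, 0.2, 0, -1], [-0.9, -0.33, 0.5, 0, -1], [-0.9, -0.33, 0.7, 0, -1], [-0.9, -0.33, 0.7, 0, -1]]

```text
clock: 32.25
ee_pos: [471.9, -300.7, 297.9]
tcp_rot: [-2.087, -2.346, -0.0]
contact_force: [-0.3, 0.5, 0.4]
finger_gap: 0.999
grip_force: 0.0
```

Run:
```python
from h import *
print(tcp()[:3,3],to((471.9,-304.5),198.5))
im,d,P=grab("wrist"); rims(P,im,79,85,15,40);rims(P,im,110,118,5,40);rims(P,im,9,15,20,40)
```

```text
[ 471.85856002 -300.71833644  297.94177268] [-0.039 -0.003  0.994]
blob [ 493.  -155.3   26.7] fit [ 493.  -141.8   29.4] z 11.9 rgb [18. 34. 52.] px [322, 36] 167
blob [ 617.4 -272.5   34.4] fit [ 617.1 -272.2   33.7] z 12.5 rgb [138. 135. 123.] px [439, 189] 3263
blob [ 471.5 -304.3   34. ] fit [ 471.7 -304.2   33.6] z 12.4 rgb [131. 128. 116.] px [276, 206] 3463
blob [ 360.5 -323.5   30.3] fit [ 349.6 -353.    43.7] z 12.0 rgb [83. 62. 41.] px [159, 211] 169
```

Emit:
step_arm:
  motion:
    - [[-0.037, 0, 0.3, 0, -1], [-0.037, 0, 0.6, 0, -1], [-0.037, 0, 0.9, 0, -1], [-0.037, 0, 0.99, 0, -1], [-0.037, 0, 0.99, 0, 1], [-0.037, 0, 0.99, 0, 1], [-0.037, 0, 0.99, 0, 1], [-0.037, 0, 0.99, 0, 1], [-0.037, 0, 0.99, 0, 1], [-0.037, 0, 0.99, 0, 1], [-0.037, 0, 0.99, 0, 1], [-0.037, 0, 0.99, 0, 1]]

```text
clock: 33.8
ee_pos: [472.3, -305.2, 199.4]
tcp_rot: [2.09, 2.346, -0.0]
contact_force: [-0.6, 0.0, 0.3]
finger_gap: 0.266
grip_force: 30.0
```

Emit:
step_arm:
  motion:
    - [[0, 0, 0, 0, 1], [0, 0, -0.3, 0, 1], [0, 0, -0.7, 0, 1], [0, 0, -1, 0, 1], [0.3, 0, -1, 0, 1], [0.7, 0.1, -1, 0, 1], [0.95, 0.206, -1, 0, 1]]

```text
clock: 34.67
ee_pos: [481.8, -206.6, 299.5]
tcp_rot: [2.088, 2.347, -0.0]
contact_force: [-0.1, -0.4, -0.2]
finger_gap: 0.268
grip_force: 30.0
```

Emit:
step_arm:
  motion:
    - [[0, 0, -0.2, 0, 1], [0, 0, -0.4, 0, 1], [0.4, 0.1, -0.4, 0, 1], [0.8, 0.2, -0.4, 0, 1], [0.95, 0.206, -0.4, 0, 1]]

```text
clock: 35.3
ee_pos: [491.5, -109.0, 339.5]
tcp_rot: [2.086, 2.349, 0.001]
contact_force: [0.5, -0.6, -0.4]
finger_gap: 0.27
grip_force: 30.0
```

Emit:
step_arm:
  motion:
    - [[0.4, 0.1, 0, 0, 1], [0.8, 0.2, 0, 0, 1], [0.95, 0.206, 0, 0, 1], [0.95, 0.206, 0, 0, 1], [0.95, 0.206, 0, 0, 1]]

```text
clock: 35.92
ee_pos: [500.9, -16.7, 339.2]
tcp_rot: [2.092, 2.343, -0.001]
contact_force: [0.5, -0.2, -1.3]
finger_gap: 0.268
grip_force: 30.0
```

Run:
```python
from h import *
print(tcp()[:3,3],robot.get_obs()["finger_gap"],to((501.3,-14.),268.5))
im,d,P=grab("wrist")
rims(P,im,140,160,10,40)
rims(P,im,70,79,15,40)
```

```text
[500.87491536 -16.70093077 339.16877026] 0.26812332157850494 [0.027 0.008 0.707]
blob [500.   -9.4  31.7] fit [500.3 -12.6  31.2] z 152.2 rgb [101.  99.  91.] px [277, 216] 4477
blob [504.1 -45.1  15.4] fit [503.1 -37.8  14.4] z 152.2 rgb [152. 149. 135.] px [277, 290] 418
blob [490.8  81.2  27.9] fit [490.9  81.2  27.6] z 77.0 rgb [215. 205. 172.] px [278, 79] 1147
blob [499.6  -0.6  24.2] fit [501.3 -13.6  27.5] z 77.1 rgb [178. 169. 143.] px [278, 181] 303
```

Emit:
step_arm:
  motion:
    - [[0.018, 0.008, 0.2, 0, 1], [0.018, 0.008, 0.4, 0, 1], [0.018, 0.008, 0.5, 0, 1], [0.018, 0.008, 0.6, 0, 1], [0.018, 0.008, 0.65, 0, 1], [0.018, 0.008, 0.692, 0, 1], [0.018, 0.008, 0.692, 0, 1], [0.018, 0.008, 0.692, 0, -1], [0.018, 0.008, 0.692, 0, -1], [0.018, 0.008, 0.692, 0, -1], [0.018, 0.008, 0.692, 0, -1], [0.018, 0.008, 0.692, 0, -1]]

```text
clock: 37.48
ee_pos: [501.5, -13.1, 270.2]
tcp_rot: [2.09, 2.346, 0.0]
contact_force: [-0.1, 0.8, 0.2]
finger_gap: 0.749
grip_force: 0.0
```

Emit:
step_arm:
  motion:
    - [[0, 0, -0.2, 0, -1], [0, 0, -0.5, 0, -1], [0, 0, -0.9, 0, -1], [-0.3, 0, -1, 0, -1], [-0.8, 0.1, -1, 0, -1], [-1, 0.2, -1, 0, -1]]

```text
clock: 38.22
ee_pos: [533.1, -113.3, 371.7]
tcp_rot: [2.093, 2.341, -0.0]
contact_force: [-0.1, 0.4, -0.7]
finger_gap: 1.004
grip_force: 0.0
```

Emit:
step_arm:
  motion:
    - [[-0.5, 0.1, 0, 0, -1], [-1, 0.3, 0, 0, -1], [-1, 0.3, 0, 0, -1], [-1, 0.3, 0, 0, -1]]

```text
clock: 38.72
ee_pos: [574.2, -205.5, 371.1]
tcp_rot: [2.089, 2.346, 0.002]
contact_force: [-0.2, 0.8, 0.0]
finger_gap: 1.003
grip_force: 0.0
```

Run:
```python
from h import *
print(tcp()[:3,3],to((617.2,-272.3),299))
im,d,P=grab("wrist"); rims(P,im,79,86,15,40);rims(P,im,110,120,5,40);rims(P,im,9,15,30,40)
```

```text
[ 574.17680597 -205.4526778   371.12597809] [-0.714  0.35   0.721]
blob [ 513.1 -105.8   34. ] fit [ 513.1 -106.    33.7] z 82.2 rgb [100.  99.  90.] px [218, 79] 4558
blob [ 512.9 -106.1   12. ] fit [ 513.  -106.1   11.7] z 114.2 rgb [27. 26. 26.] px [208, 72] 922
blob [ 617.4 -268.8   33.3] fit [ 617.  -268.4   30.8] z 12.4 rgb [132. 129. 117.] px [307, 237] 1157
```

Emit:
step_arm:
  motion:
    - [[-0.4, 0.2, 0.3, 0, -1], [-0.714, 0.35, 0.6, 0, -1], [-0.714, 0.35, 0.72, 0, -1], [-0.714, 0.35, 0.72, 0, -1], [-0.714, 0.35, 0.72, 0, -1]]

```text
clock: 39.4
ee_pos: [617.4, -271.4, 300.0]
tcp_rot: [2.086, 2.346, 0.001]
contact_force: [0.7, 0.5, -0.3]
finger_gap: 0.998
grip_force: 0.0
```

Run:
```python
from h import *
im,d,P=grab("wrist"); rims(P,im,9,15,30,40)
print(tcp()[:3,3],to((617.4,-272.3),199))
```

```text
blob [ 617.4 -272.3   33.9] fit [ 617.4 -272.1   33.6] z 12.4 rgb [125. 122. 111.] px [276, 202] 3433
[ 617.3617937  -271.74170515  300.05502551] [-0.005 -0.002  1.011]
```

Emit:
step_arm:
  motion:
    - [[0, 0, 0.3, 0, -1], [0, 0, 0.6, 0, -1], [0, 0, 0.9, 0, -1], [0, 0, 1, 0, -1], [0, 0, 1, 0, 1], [0, 0, 1, 0, 1], [0, 0, 1, 0, 1], [0, 0, 1, 0, 1], [0, 0, 1, 0, 1], [0, 0, 1, 0, 1], [0, 0, 1, 0, 1], [0, 0, 1, 0, 1]]

```text
clock: 40.95
ee_pos: [617.1, -272.9, 198.1]
tcp_rot: [2.09, 2.346, 0.0]
contact_force: [0.5, 0.9, -0.5]
finger_gap: 0.264
grip_force: 30.0
```

Emit:
step_arm:
  motion:
    - [[0, 0, 0, 0, 1], [0, 0, -0.3, 0, 1], [0, 0, -0.7, 0, 1], [0, 0, -1, 0, 1], [0.3, 0, -1, 0, 1], [0.7, -0.1, -1, 0, 1], [0.913, -0.215, -1, 0, 1]]

```text
clock: 41.82
ee_pos: [584.9, -182.1, 298.2]
tcp_rot: [-2.087, -2.348, -0.001]
contact_force: [-0.4, -0.4, -1.3]
finger_gap: 0.27
grip_force: 30.0
```

Emit:
step_arm:
  motion:
    - [[0, 0, -0.2, 0, 1], [0, 0, -0.4, 0, 1], [0.4, -0.1, -0.4, 0, 1], [0.8, -0.2, -0.4, 0, 1], [0.913, -0.215, -0.4, 0, 1]]

```text
clock: 42.45
ee_pos: [553.5, -94.7, 339.8]
tcp_rot: [2.086, 2.347, 0.002]
contact_force: [0.8, -0.8, 0.2]
finger_gap: 0.267
grip_force: 30.0
```

Emit:
step_arm:
  motion:
    - [[0.4, -0.1, 0, 0, 1], [0.8, -0.2, 0, 0, 1], [0.913, -0.215, 0, 0, 1]]

```text
clock: 42.82
ee_pos: [521.7, -6.8, 339.4]
tcp_rot: [2.087, 2.346, 0.001]
contact_force: [0.8, -1.8, 0.3]
finger_gap: 0.265
grip_force: 30.0
```

Emit:
step_arm:
  motion:
    - [[0.4, -0.1, 0, 0, 1], [0.8, -0.2, 0, 0, 1], [0.913, -0.215, 0, 0, 1], [0.913, -0.215, 0, 0, 1], [0.913, -0.215, 0, 0, 1]]

```text
clock: 43.45
ee_pos: [490.5, 78.2, 338.2]
tcp_rot: [2.093, 2.343, -0.0]
contact_force: [-0.3, -0.3, -0.7]
finger_gap: 0.271
grip_force: 30.0
```

Run:
```python
from h import *
print(tcp()[:3,3],robot.get_obs()["finger_gap"],to((490.9,81.2),269))
im,d,P=grab("wrist")
rims(P,im,140,160,10,40)
rims(P,im,70,79,15,40)
```

```text
[490.54384497  78.18831413 338.20824149] 0.27059161064606246 [0.03  0.007 0.692]
blob [489.7  85.8  31.4] fit [490.1  82.2  31. ] z 152.5 rgb [101.  99.  91.] px [277, 216] 4432
blob [493.8  50.4  15.3] fit [493.3  55.9  14.4] z 152.5 rgb [152. 149. 135.] px [277, 291] 415
blob [413.7 197.2  28.3] fit [413.6 197.4  27.8] z 72.0 rgb [ 53. 130.  63.] px [189, 40] 1089
blob [489.6  93.3  25. ] fit [490.8  81.8  27.3] z 77.0 rgb [179. 169. 142.] px [278, 182] 318
```

Emit:
step_arm:
  motion:
    - [[0.025, 0.007, 0.2, 0, 1], [0.025, 0.007, 0.4, 0, 1], [0.025, 0.007, 0.5, 0, 1], [0.025, 0.007, 0.6, 0, 1], [0.025, 0.007, 0.65, 0, 1], [0.025, 0.007, 0.693, 0, 1], [0.025, 0.007, 0.693, 0, 1], [0.025, 0.007, 0.693, 0, -1], [0.025, 0.007, 0.693, 0, -1], [0.025, 0.007, 0.693, 0, -1], [0.025, 0.007, 0.693, 0, -1], [0.025, 0.007, 0.693, 0, -1]]

```text
clock: 45.0
ee_pos: [490.1, 82.5, 268.9]
tcp_rot: [2.09, 2.346, 0.0]
contact_force: [1.1, 0.5, -0.6]
finger_gap: 0.752
grip_force: 0.0
```

Emit:
step_arm:
  motion:
    - [[0, 0, -0.2, 0, -1], [0, 0, -0.5, 0, -1], [0, 0, -0.9, 0, -1], [-0.3, 0.3, -1, 0, -1], [-0.8, 0.7, -1, 0, -1], [-1, 0.8, -1, 0, -1]]

```text
clock: 45.75
ee_pos: [582.8, -10.9, 369.9]
tcp_rot: [2.094, 2.341, 0.001]
contact_force: [0.1, 0.8, -1.0]
finger_gap: 1.002
grip_force: 0.0
```

Emit:
step_arm:
  motion:
    - [[-0.3, 0.3, -0.2, 0, -1], [-0.6, 0.6, -0.4, 0, -1], [-0.6, 0.6, -0.4, 0, -1], [-0.6, 0.6, -0.4, 0, -1]]

```text
clock: 46.25
ee_pos: [647.1, -59.3, 409.4]
tcp_rot: [-2.088, -2.346, -0.001]
contact_force: [-0.1, 0.7, -0.0]
finger_gap: 0.999
grip_force: 0.0
```

Run:
```python
from h import *
print(tcp()[:3,3])
im,d,P=grab("wrist"); save("w5.png",im); rims(P,im,79,86,15,40);rims(P,im,110,120,5,40)
D=P[(im.max(2)<45)]; D=D[(D[:,0]>600)&(D[:,0]<700)&(abs(D[:,1])<120)&(D[:,2]<100)]
print("bar",len(D),np.median(D,0),np.percentile(D,[2,98],axis=0))
t=D[D[:,2]>np.percentile(D[:,2],70)]; print("crest",t.mean(0)); print(cv2.minAreaRect(D[:,:2].astype(np.float32)))
```

```text
[647.12170763 -59.33904373 409.35387412]
blob [490.7  82.6  34.2] fit [490.7  82.2  33.4] z 82.1 rgb [113. 111. 101.] px [128, 33] 2935
blob [501.8 -12.   34.2] fit [501.9 -12.1  33.8] z 82.1 rgb [116. 114. 104.] px [138, 131] 2994
blob [914.9 -19.3  29.6] fit [915.  -18.9  29. ] z 82.8 rgb [156. 148. 124.] px [527, 184] 555
blob [ 513.3 -105.5   34.1] fit [ 513.2 -104.9   33.2] z 82.2 rgb [142. 140. 127.] px [148, 219] 2218
blob [490.8  82.8  12.2] fit [491.   81.9  11.4] z 114.0 rgb [26. 24. 24.] px [104, 11] 718
blob [502.  -12.7  12.2] fit [502.1 -12.3  11.8] z 114.0 rgb [30. 28. 28.] px [119, 132] 632
blob [ 513.3 -105.5   12. ] fit [ 513.4 -105.5   11.7] z 114.1 rgb [32. 30. 30.] px [131, 234] 505
bar 1382 [648.68744249  10.07896516  57.01514045] [[638.27549444 -46.46325654  53.15203402]
 [659.7265301   57.64251184  59.03069743]]
crest [649.21248032   9.38836287  58.28545418]
((649.154052734375, 5.297218322753906), (14.446690559387207, 109.0201644897461), 6.237979412078857)
```

View pics/w5.png

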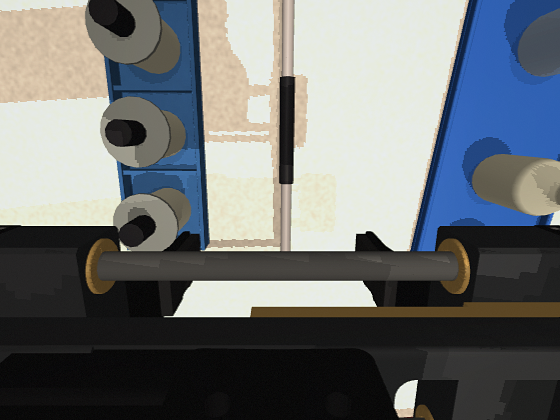

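All three lids sit level (flange 82, knob 114 mm) at (128,33), (138,131) and (148,219). The bar is at (287,130), world (649,5,51). Now I'll grip it.

Emit:
step_arm:
  motion:
    - [[0.3, 0.05, 0.3, 0, -1], [0.63, 0.094, 0.6, 0, -1], [0.63, 0.094, 0.9, 0, -1], [0.63, 0.094, 0.95, 0, -1], [0.63, 0.094, 0.95, 0, -1], [0.63, 0.094, 0.95, 0, -1]]

```text
clock: 47.05
ee_pos: [649.9, 3.1, 315.4]
tcp_rot: [2.09, 2.344, 0.002]
contact_force: [-0.0, -0.1, 0.4]
finger_gap: 0.998
grip_force: 0.0
```

Run:
```python
from h import *
print(tcp()[:3,3],to((649.3,5.3),214.7))
a0=0.085
for a in np.arange(a0,1.6,.1): print(np.round(a,2),"ty %.3f tz %.3f"%(1.5*(np.cos(a)-np.cos(a0)),-1.5*(np.sin(a)-np.sin(a0))))
```

```text
[649.93956162   3.09416314 315.41423438] [ 0.023 -0.006  1.007]
0.08 ty 0.000 tz -0.000
0.18 ty -0.020 tz -0.149
0.28 ty -0.055 tz -0.294
0.38 ty -0.104 tz -0.436
0.48 ty -0.168 tz -0.572
0.58 ty -0.244 tz -0.701
0.68 ty -0.333 tz -0.822
0.78 ty -0.434 tz -0.933
0.88 ty -0.545 tz -1.034
0.98 ty -0.665 tz -1.123
1.08 ty -0.794 tz -1.199
1.18 ty -0.930 tz -1.262
1.28 ty -1.072 tz -1.312
1.38 ty -1.217 tz -1.347
1.48 ty -1.366 tz -1.367
1.58 ty -1.516 tz -1.373
```

Emit:
step_arm:
  motion:
    - [[0.02, -0.006, 0.4, 0, -1], [0.02, -0.006, 0.8, 0, -1], [0.02, -0.006, 1, 0, -1], [0.02, -0.006, 1, 0, -1], [0.02, -0.006, 1, 0, 1], [0.02, -0.006, 1, 0, 1], [0.02, -0.006, 1, 0, 1], [0.02, -0.006, 1, 0, 1], [0.02, -0.006, 1, 0, 1], [0.02, -0.006, 1, 0, 1], [0.02, -0.006, 1, 0, 1], [0.02, -0.006, 1, 0, 1]]

```text
clock: 48.55
ee_pos: [649.2, 5.3, 214.0]
tcp_rot: [2.089, 2.345, 0.002]
contact_force: [7.5, 0.5, -1.1]
finger_gap: 0.179
grip_force: 30.3
```

Emit:
step_arm:
  motion:
    - [[0, 0, 0, 0, 1], [0, 0, 0, 0, 1], [0, 0, 0, 0, 1]]

```text
clock: 48.92
ee_pos: [649.2, 5.3, 214.0]
tcp_rot: [2.089, 2.345, 0.001]
contact_force: [6.8, 0.6, -2.2]
finger_gap: 0.174
grip_force: 30.0
```

Emit:
step_arm:
  motion:
    - [[0, -0.02, -0.149, 0, 1], [0, -0.055, -0.294, 0, 1], [0, -0.104, -0.436, 0, 1], [0, -0.168, -0.572, 0, 1], [0, -0.244, -0.701, 0, 1], [0, -0.244, -0.701, 0, 1]]

```text
clock: 49.68
ee_pos: [625.6, 2.7, 286.2]
tcp_rot: [2.087, 2.343, 0.006]
contact_force: [8.2, 1.2, 5.3]
finger_gap: 0.171
grip_force: 30.0
```

Emit:
step_arm:
  motion:
    - [[0, -0.089, -0.121, 0, 1], [0, -0.19, -0.232, 0, 1], [0, -0.301, -0.333, 0, 1], [0, -0.421, -0.422, 0, 1], [0, -0.55, -0.498, 0, 1], [0, -0.686, -0.561, 0, 1], [0, -0.686, -0.561, 0, 1]]

```text
clock: 50.55
ee_pos: [558.8, -4.3, 345.0]
tcp_rot: [2.083, 2.339, 0.014]
contact_force: [11.8, 7.0, 20.4]
finger_gap: 0.174
grip_force: 30.0
```

Emit:
step_arm:
  motion:
    - [[0, -0.142, -0.05, 0, 1], [0, -0.287, -0.085, 0, 1], [0, -0.436, -0.105, 0, 1], [0, -0.57, -0.111, 0, 1], [0, -0.57, -0.111, 0, 1], [0, -0.57, -0.111, 0, 1]]

```text
clock: 51.3
ee_pos: [501.0, -11.0, 354.4]
tcp_rot: [2.087, 2.343, 0.005]
contact_force: [-1.5, 2.5, 28.6]
finger_gap: 0.178
grip_force: 30.0
```

Run:
```python
from h import *
p=tcp()[:3,3];print(p, p-[*CAR,38+164])
```

```text
[500.97182222 -11.01978407 354.39941139] [7.18222184e-02 1.80215926e-01 1.52399411e+02]
```

Emit:
step_arm:
  motion:
    - [[0, -0.02, -0.02, 0, 1], [0, -0.02, -0.02, 0, 1], [0, -0.02, -0.02, 0, -1], [0, -0.02, -0.02, 0, -1], [0, -0.02, -0.02, 0, -1], [0, -0.02, -0.02, 0, -1], [0, -0.02, -0.02, 0, -1], [0, -0.02, -0.02, 0, -1], [0, -0.02, -0.3, 0, -1], [0, -0.02, -0.6, 0, -1], [0, -0.02, -0.9, 0, -1]]

```text
clock: 52.68
ee_pos: [497.7, -12.2, 442.1]
tcp_rot: [2.09, 2.346, -0.0]
contact_force: [0.9, -0.5, -1.9]
finger_gap: 0.992
grip_force: 0.0
```

Emit:
step_arm:
  motion:
    - [[-0.5, -0.2, -0.1, 0, -1], [-1, -0.4, -0.1, 0, -1], [-1, -0.4, -0.1, 0, -1]]

```text
clock: 53.05
ee_pos: [468.5, -120.4, 451.0]
tcp_rot: [2.098, 2.338, -0.002]
contact_force: [0.0, 0.3, -1.1]
finger_gap: 1.003
grip_force: 0.0
```

Emit:
step_arm:
  motion:
    - [[-0.5, 0, 0, 0, -1], [-1, 0, 0, 0, -1], [-1, 0, 0, 0, -1]]

```text
clock: 53.42
ee_pos: [480.9, -218.9, 450.2]
tcp_rot: [-2.095, -2.339, -0.0]
contact_force: [-0.5, 0.1, -0.1]
finger_gap: 1.004
grip_force: 0.0
```

Emit:
step_arm:
  motion:
    - [[-0.5, 0, 0, 0, -1], [-1, 0, 0, 0, -1], [-1, 0, 0, 0, -1], [-1, 0, 0, 0, -1]]

```text
clock: 53.92
ee_pos: [493.3, -313.2, 451.1]
tcp_rot: [-2.087, -2.347, -0.002]
contact_force: [-0.4, 0.4, -0.2]
finger_gap: 1.004
grip_force: 0.0
```

Run:
```python
from h import *
im,d,P=grab("top"); save("top2.png",cv2.resize(im[120:340,60:460],None,fx=2,fy=2))
rims(P,im,78,90,25,40);rims(P,im,180,205,10,80)
Q=P[(P[...,2]>185)&(P[...,2]<205)&(abs(P[...,0]-500)<60)&(abs(P[...,1])<150)]; print(len(Q),np.median(Q,0))
im,d,P=grab("scene"); save("scene2.png",im)
Q=P[(P[...,2]>185)&(P[...,2]<205)&(abs(P[...,0]-500)<60)&(abs(P[...,1])<150)]; print(len(Q),np.median(Q,0))
```

```text
blob [914.2 -18.8  29.1] fit [914.4 -18.6  28.4] z 85.0 rgb [100.  92.  69.] px [253, 86] 109
blob [ 512.8 -106.    33.7] fit [ 510.7 -106.3   31.6] z 82.4 rgb [80. 78. 67.] px [307, 220] 325
blob [501.7 -12.5  33.7] fit [500.  -12.8  31.9] z 82.3 rgb [58.  56.  49.5] px [272, 229] 322
blob [490.4  82.3  33.8] fit [489.2  82.9  32.3] z 82.0 rgb [79. 77. 65.] px [236, 238] 343
blob [59.8 24.6 38.1] fit [12.1  4.4 64.3] z 81.4 rgb [51. 45. 24.] px [280, 407] 65
blob [76.6  7.  35.6] fit [126.3  30.6  63.2] z 188.0 rgb [38. 32. 23.] px [288, 411] 72
731 [498.99760687  -1.62260911 193.54720206]
582 [506.02029704 -16.01061768 192.47055434]
```

View pics/top2.png

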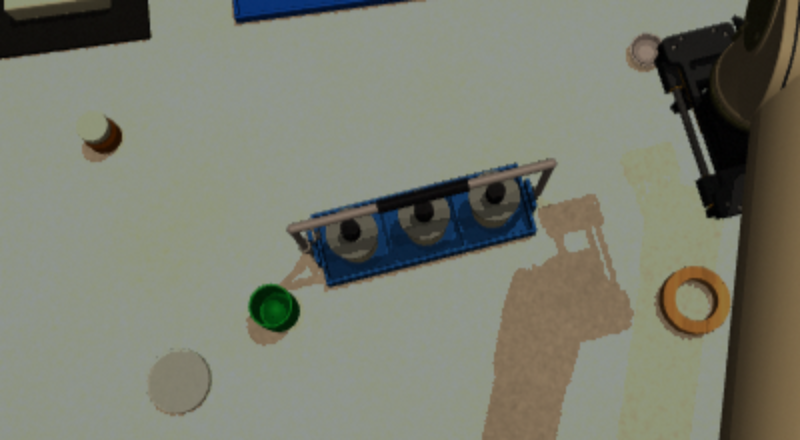

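View pics/scene2.png

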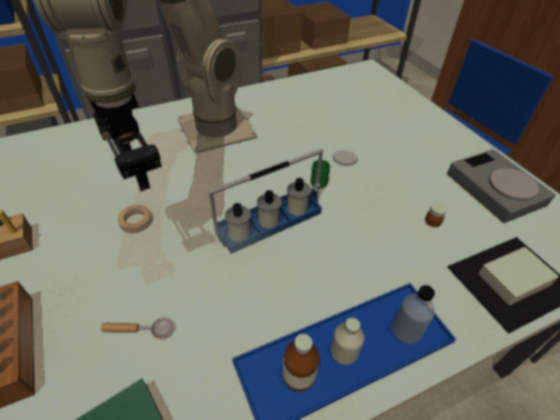

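The handle stands upright (bar top about 195 mm, above the hinge), all three lids are seated level, and the other things on the bench haven't moved. The gripper is clear, so I'm handing in.

```bash
python3 -c "
from station import robot
print(robot.job_done())"
```

```text
the job is handed in; nothing more can be done
None
```

I handed the job in at about 54 s: all three pots stand in their own bays with lids seated level, the handle is upright, and the other things on the bench were left alone.

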